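Index the carousel, load the bonding stage, ratchet it to height

TASK

Turn the carousel by its crank until the carrier with the flat rectangular bar on top is centred in the gap of the retaining ring, the side towards the robot, and pick that carrier out through the gap. Set it down, without dropping it, in the middle of the ratchet stage's deck while the stage is still down, then let go and raise the stage by its lifting handle, click by click, until the resting deck is level with the top of the gauge post beside it; it cannot be lowered again. Leave the other carriers in the carousel and the rest of the bench undisturbed.

Things in the scene. Friction and masses are not known exactly. Their poses are not given: they have to be found in the camera images.
- carousel_base: Fixed foot of the parts carousel with a steel retaining ring. Origin: carousel axis, table height; its -x points through the ring's gap, roughly at the robot. Ring (fixed): inner radius 136, outer 157, underside 53, top 58 mm above the table; it overhangs the carriers' feet, so they lift out only at the gap, 24 degrees either side of -x. Thin posts at radius 162 hold it.
- gate (a point): Point in the middle of the gap, where the centre of a bay must come: 115 mm from the axis along the base's -x, 40 mm above the table (top of the disc, on which the carriers stand). Fixed.
- carousel (a joint): Turning black disc, 300 mm across, top 40 mm above the table, five bays 72 degrees apart at radius 115, one empty. Value in rad, 0 at the start, grows anticlockwise seen from above, free for 6.3 rad either way. No detents; friction of 0.15 N m holds it where it is left (about 4 N at the crank).
- crank (a point): Crank grip of the carousel: white upright cylinder, 18 mm across, spinning freely on its own pin, at radius 40 from the carousel axis, halfway in angle between two bays. The point is on its axis, 90 mm above the table; the grip runs from 67 to 105 mm, above the crank arm (top 66 mm). Goes round with the disc.
- carrier_bar: The carrier wanted: round steel foot 60 mm across, 5 thick, with an aluminium bar on its middle, 34 mm long (its x), 14 wide (its y), from 5 to 49 mm above the foot's underside, brass leads on its long sides (18 mm over them). Grasp the bar across its width from above. Origin: centre of the underside. Loose in a bay at any yaw, between four 6 mm pins; 0.11 to 0.23 kg.
- carrier_round: Another carrier, to stay in its bay: same foot, round can 24 mm across, top 47 mm above its underside. Origin: centre of the underside.
- carrier_square: Another carrier, to stay: same foot, square block 26 x 26 mm, top 27 mm above its underside. Origin: centre of the underside.
- carrier_disc: Another carrier, to stay: same foot, low round disc 36 mm across, top 15 mm above its underside. Origin: centre of the underside.
- stage_deck (a point): Middle of the top face of the ratchet stage's square deck (100 x 100 mm, aluminium, a grey 62 mm disc marks the middle). x runs from the lifting handle towards the gauge post. Deck top is 118 mm above the table with the stage fully down. Rises with the stage.
- stage_lift (a point): Lifting handle: middle of a black horizontal bar, 62 mm long along the deck's y, 12 x 12 mm section, 82 mm from the deck's middle on its -x side, centred 32 mm above the deck, on two uprights 46 mm apart (28 mm free beneath the bar). Pinch it from above across x and lift straight up. Rises with the stage.
- stage (a joint): Height of the ratchet stage above its lowest position, m. It goes up only; a sprung pawl clicks under a notch every 14 mm (0, 14, 28, 42, 56, 70) and holds it: lift 1 to 4 mm past a notch and let it settle back. Starts on the 0 or 14 mm notch; at 56 mm the deck is level with the gauge post. Takes about 6 N plus the load, some 5 N more to pass a notch; top stop at 75 mm.
- gauge_top (a point): Middle of the top of the fixed dark steel gauge post beside the deck, 174 mm above the table (30 mm wide, 14 mm thick, 70 mm from the deck's middle on its +x side).
- spool: Bystander: small aluminium wire spool, 44 mm across, 28 high. Origin under its middle.
- bottle: Bystander: white bottle, 52 mm across, 130 high. Origin under its middle.
- jar: Bystander: low glass jar, 60 mm across, 55 high. Origin under its middle.
- driver: Bystander: black-handled screwdriver, 150 mm long, lying along its x.
- waffle: Bystander: black divided chip tray, 90 x 90 x 14 mm. Origin under its middle.
There are look-alikes about, which are no part of the job. Leave any green look-alike of the part that bears stage_deck alone.

How it is judged:
By the outcome, as a careful person would: the job done as asked, in the order asked, and still so for the second after the job is handed in, with the robot touching nothing.
It also fails if it takes over 67 s, if anything falls off the work surface, if the arm or the gripper's body presses on something with over 40 N, if the wrist force passes 120 N, or if a joint passes its speed limit or range.

ROBOT

A 7-joint arm with a two-finger parallel gripper is mounted at the origin on the work surface. World frame = base frame: x ahead of the robot, y to its left, z up, the work surface at z = 0. Lengths are in m, angles in degrees, forces in N, time in s.
With the tool pointing down it reaches from about 0.4 to 0.875 m from the base axis. Payload 6.5 kg.
Tool frame: the origin (TCP) lies midway between the tips of the shut fingers; the grasp point (between the pads) lies tcp_to_grasp behind it (tcp_to_grasp is the distance from the TCP to the grasp point, in m); z points along the fingers, y is the line along which they close (so a half turn about z gives the same grasp; the last joint's range is limited). The gripper opens to 88 mm and grips with 3 to 60 N. Pads are 18 mm wide; open, the fingers measure 123 mm over their backs; the gripper's body (75 mm by 187 mm) begins 45 mm behind the grasp point.
Start: joints at [-73.751, 30.733, -0.252, 88.115, 0.149, 61.152, -4.079], TCP at [0.223, 0.611, 0.239] pointing down, gripper open.
Joint ranges: [-154.64, 154.64], [-21.42, 123.67], [-72.66, 72.17], [13.99, 137.28], [-74.86, 254.86], [10.95, 109.41], [-158.01, 158.01]. Speed limits (degrees/s): [136.94, 136.94, 180, 180, 180, 180, 180].

INTERFACE

Orientations are given as [roll, pitch, yaw] about the fixed x, y, z axes, in that order (R = Rz(yaw) Ry(pitch) Rx(roll)).
In Python, from plant import * gives the robot as it stands.
- The arm moves only by the tool jog_arm, never from a script. Its argument "targets" is a list of rows, each an object with "claw": the closure, from -1 (fully open) to 1 (shut); "translation": the shift along the tool's x, y, z in units of 60 mm (1.0 is 60 mm), a list of three; "turn": the turn about the tool's z in rad. In form: [{"claw": claw, "translation": [x, y, z], "turn": turn}, ...]. A call has 1 to 5 rows; each row is the pose to reach, as a shift and turn from the pose commanded when the call began, along the tool's axes at that moment; what a row does not reach only later rows make up. A row lasts 1/8 s, in which the tool goes at most 62.5 mm and 10.7 degrees, less where a joint would pass 70% of its speed; a pose out of reach is approached as far as the arm can. A call with a gripper value outside its range is refused whole. The fingers move at their own pace and stop on an object; "grip_force" is the grip in N (left out, the last holds). Time passes only in rows, so rows that repeat a pose let the fingers close. It gives the time, the measured TCP pose, the force, the opening and the grip force at its end, in the units of the state.
- state(): the state, without advancing time (a new reading comes with each control period).
- grab_frame(name): name is "scene" or "top" or "wrist"; returns a dict with "image" (384x512x3 uint8, red, green, blue), "mtx" (3x3 intrinsics, pixels), "R" (3x3) and "t" (3): a world point X has camera coordinates R X + t. Camera axes: x right, y down, z forward; pixel columns grow to the right and rows downward; lengths in m; the calibration is good to about 2 mm. A picture is of the moment at which its call begins. There is no depth.
- hand_in(): hands the job in; it is judged then, once.
The state is a dict: "clock": time; "joint_positions": joint angles; "joint_vel": joint speeds; "tau": joint torques, N m; "tool_pos": TCP position; "tool_rot": TCP orientation; "ft_force": force on the tool from outside, world axes, zero at the start; "torque": the same for the moment, N m; "gripper_width": finger opening in m; "finger_force": force on a finger pad.
Only numpy, scipy, OpenCV 4.12 (cv2) and the standard library are available. Lean on these libraries where they do the work, as an engineer would, in place of code of your own. Each camera call takes 0.05 s, during which the arm holds its last target. There are 200 camera calls.

## Working session

There is one attempt and no reset: what is moved stays moved. The work goes in short steps, Python scripts to look and compute and a tool call to move; the robot and the scene stay as the last step left them, time stands still between calls to the robot, and variables do not carry over. Pictures are saved under pics/ and viewed, at most 10 in all, crops included, and the job is handed in when it is done.

Besides the shell and the picture viewer there is one more tool, called after "Call:" as name(argument=value, ...), one argument or row to a line, values as JSON. jog_arm: Moves the arm, as the interface text tells. Its arguments: {"type":"object","properties":{"targets":{"type":"array","items":{"type":"object","properties":{"claw":{"type":"number"},"translation":{"type":"array","items":{"type":"number"}},"turn":{"type":"number"}}}},"grip_force":{"type":"number"}},"required":["targets"]}

```bash
ls; mkdir -p pics
python3 - <<'E'
from plant import *
import cv2,numpy as np
s=state();print(s)
for n in("scene","top"):
    f=grab_frame(n);cv2.imwrite(f"pics/{n}0.png",cv2.resize(f["image"][:,:,::-1],(800,600),interpolation=cv2.INTER_CUBIC))
    np.savez(f"{n}0.npz",**f);print(n,f["mtx"].tolist(),f["R"].tolist(),f["t"])
E
```

```text
pics
{'clock': 0.0, 'joint_positions': array([-73.75203743,  30.77721595,  -0.2526706 ,  88.17193031,
         0.14772551,  61.15247515,  -4.07974499]), 'joint_vel': array([ 0.04899337,  0.03311662,  0.09956824, -0.07742681,  0.01534488,
       -0.04700729,  0.13307682]), 'tau': array([ 6.32036426e-04, -5.70995736e+01,  9.91317742e-01, -2.51601720e+01,
       -5.62181021e-02,  1.79647078e-02,  1.62052133e-04]), 'tool_pos': array([0.22256051, 0.61003588, 0.23783415]), 'tool_rot': array([-1.79898959e+02,  7.18270322e-03,  1.59960888e+02]), 'ft_force': array([ 1.10410792, -0.06055334, -0.66393991]), 'torque': array([ 0.03811837,  0.01085768, -0.05835031]), 'finger_force': 0.0, 'gripper_width': 0.08806021938718396}
scene [[449.4018745403787, 0.0, 254.8219345850436], [0.0, 449.4018745403787, 190.20400848660566], [0.0, 0.0, 1.0]] [[-0.6280562689715403, 0.7779130355534739, -0.019915625059925106], [0.5807129546373169, 0.4515014447378347, -0.6774355391592953], [-0.5179940031717986, -0.437032898665109, -0.7353124901444468]] [ 0.29966344 -0.21136543  1.54759501]
top [[472.0201553961796, 0.0, 260.38362867352475], [0.0, 472.0201553961796, 193.17279402531005], [0.0, 0.0, 1.0]] [[-0.007112805320047815, -0.9998770288694269, -0.013976234819374567], [-0.9958321348863108, 0.008353532481585716, -0.09082168035690268], [0.09092726284372257, 0.013271986826631907, -0.9957690933330992]] [0.03531306 0.54069347 1.37347997]
```

View pics/scene0.png

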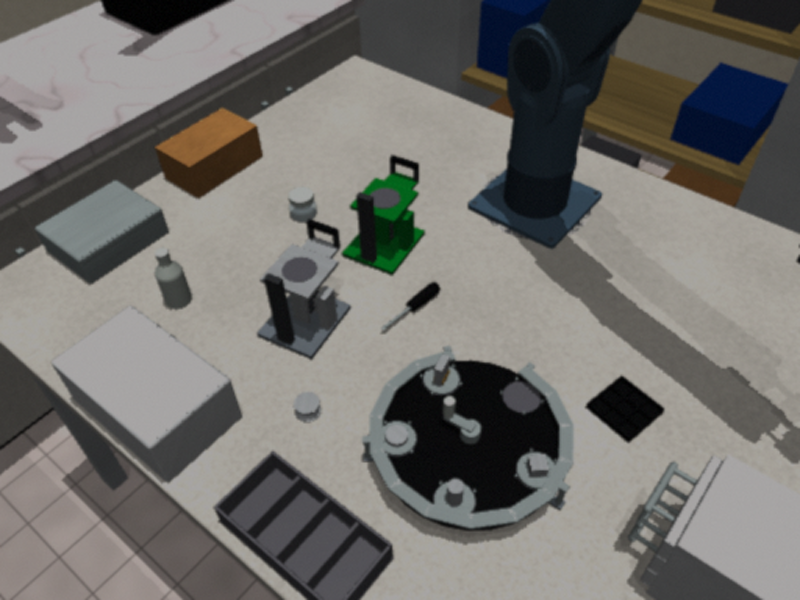

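View pics/top0.png

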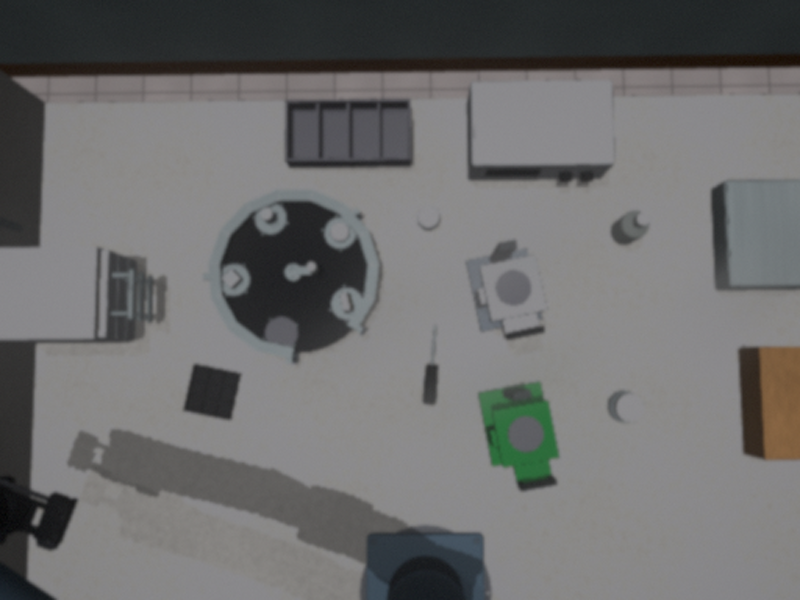

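The scene view shows the carousel at (470,440), with the bar carrier at (440,375), the crank grip at (449,405) and the grey stage at (300,270); the green look-alike is at (385,200). In the top view the carousel axis is near (293,272), the gap faces lower right between the posts at (295,355) and (362,328), and the bar is at (348,302). The stage is at (513,288) with its handle at (522,325).

```bash
cat > h.py <<'E'
import numpy as np,cv2
def load(n): return dict(np.load(n))
def px2w(f,u,v,z):
    r=f["R"].T@np.linalg.inv(f["mtx"])@[u,v,1.]; c=-f["R"].T@f["t"]
    return c+r*(z-c[2])/r[2]
def w2px(f,X):
    p=f["mtx"]@(f["R"]@np.asarray(X,float)+f["t"]); return p[:2]/p[2]
E
python3 - <<'E'
from h import *
f=load("top0.npz");im=f["image"][:,:,::-1]
a=cv2.resize(im[115:240,130:250],None,fx=4.6,fy=4.6,interpolation=cv2.INTER_CUBIC)
b=cv2.resize(im[150:220,295:355],None,fx=4,fy=4,interpolation=cv2.INTER_CUBIC)
c=np.zeros((576,796,3),np.uint8);c[:a.shape[0],:a.shape[1]]=a;c[:b.shape[0],555:555+b.shape[1]]=b
cv2.imwrite("pics/c1.png",cv2.convertScaleAbs(c,alpha=1.4))
# disc center guess
for n,(u,v),z in[("hub",(293,272),.066),("grip",(310,267),.105),("bar",(348,300),.089),("disc",(341,229),.055),("square",(235,280),.067),("can",(270,214),.087),("empty",(281,332),.04),("post1",(295,355),.03),("post2",(362,328),.03),("deck",(513,287),.118),("deck14",(513,287),.132),("handle",(522,327),.15),("gauge",(503,245),.174)]:
    print(n,px2w(f,u/1.5625,v/1.5625,z).round(4))
g=load("scene0.npz")
for n,(u,v),z in[("deck",(300,270),.118),("deck14",(300,270),.132),("gauge",(275,281),.174),("handle",(323,229),.156),("grip",(449,400),.105)]:
    print(n,px2w(g,u/1.5625,v/1.5625,z).round(4))
E
```

```text
hub [0.5944 0.2409 0.066 ]
grip [0.598  0.2037 0.105 ]
bar [0.5393 0.1368 0.089 ]
disc [0.6763 0.1532 0.055 ]
square [0.5803 0.3481 0.067 ]
can [0.6993 0.2804 0.087 ]
empty [0.4848 0.267  0.04  ]
post1 [0.4418 0.2421 0.03  ]
post2 [0.4917 0.1159 0.03  ]
deck [ 0.5572 -0.1581  0.118 ]
deck14 [ 0.5557 -0.1562  0.132 ]
handle [ 0.4845 -0.1679  0.15  ]
gauge [ 0.6231 -0.1352  0.174 ]
deck [ 0.5468 -0.1653  0.118 ]
deck14 [ 0.5558 -0.1541  0.132 ]
gauge [ 0.6263 -0.1353  0.174 ]
handle [ 0.4706 -0.1754  0.156 ]
grip [0.5999 0.2016 0.105 ]
```

View pics/c1.png

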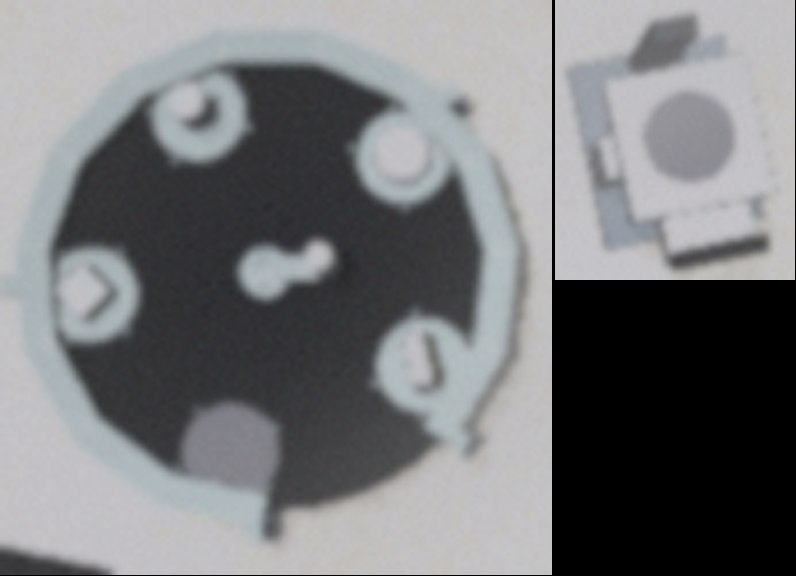

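The crop shows the feet at bar (424,363), disc (404,157), can (199,115), square (96,294) and empty bay (231,447). The hub is at (264,273), the grip at (319,253), and the ring ends near (268,515) and (445,420). On the stage crop the deck disc is at (688,136), the handle around (718,250) and the gauge at about (665,40).

Run:
```python
from h import *
from scipy.optimize import least_squares
f=load("top0.npz")
P=lambda x,y,z:px2w(f,130+(x+.5)/4.6-.5,115+(y+.5)/4.6-.5,z)
S=lambda x,y,z:px2w(f,295+(x-555+.5)/4-.5,150+(y+.5)/4-.5,z)
pts=np.array([P(424,363,.045),P(404,157,.045),P(199,115,.045),P(96,294,.045),P(231,447,.04)])[:,:2]
k=np.arange(5)*72
def r(p): a=np.radians(p[2]+k); return (pts-p[:2]-.115*np.c_[np.cos(a),np.sin(a)]).ravel()
s=least_squares(r,[.595,.24,-120]);print(s.x,np.abs(s.fun).max());c=s.x[:2]
print("hub",P(264,273,.066))
g=P(319,250,.105)[:2];d=g-c;print("grip",g,np.hypot(*d),np.degrees(np.arctan2(d[1],d[0])))
for x,y in((272,495),(265,535),(430,420),(475,437),(268,510),(450,428)):
    d=P(x,y,.055)[:2]-c;print(np.hypot(*d),np.degrees(np.arctan2(d[1],d[0])))
a,b=P(422,340,.089),P(432,380,.05)
A=[P(414,335,.089)[:2],P(428,385,.089)[:2]];print("bar",A,P(419,358,.089))
for z in(.118,.132):
    q=[S(x,y,z)[:2] for x,y in((607,85),(747,55),(775,190),(635,220))];print("deck",np.mean(q,0),S(688,136,z)[:2],[np.degrees(np.arctan2(*(v)[::-1])).round(1) for v in(q[0]-q[3],q[1]-q[2],q[0]-q[1],q[3]-q[2])],np.linalg.norm(q[0]-q[1]),np.linalg.norm(q[1]-q[2]))
    print("handle",S(718,249,z+.038))
print("gauge",S(672,20,.174),S(690,18,.174))
```

```text
[   0.5966061     0.24187099 -120.35828843] 0.002901217506392356
hub [0.59477564 0.24241157 0.066     ]
grip [0.60341399 0.20220138] 0.04024954595330197 -80.26204909341286
0.14095243545153985 -178.5317250717356
0.16591406991372107 179.78654529212403
0.13975122158896214 -132.56411242370643
0.16837025009368906 -128.78229001593576
0.15029128105639067 -179.5580808462415
0.15257741605527259 -130.78682689018447
bar [array([0.55238248, 0.14565476]), array([0.52142468, 0.13701894])] [0.53813248 0.14256449 0.089     ]
deck [ 0.55647744 -0.1588822 ] [ 0.55737768 -0.15685387] [np.float64(10.7), np.float64(10.3), np.float64(101.7), np.float64(101.7)] 0.09933375724222818 0.0956047026605293
handle [ 0.47719689 -0.17034659  0.156     ]
deck [ 0.55494009 -0.15703482] [ 0.55583064 -0.15502836] [np.float64(10.7), np.float64(10.3), np.float64(101.7), np.float64(101.7)] 0.09826340733245033 0.09457453439036606
handle [ 0.47649324 -0.1683163   0.17      ]
gauge [ 0.62887179 -0.14049072  0.174     ] [ 0.63010298 -0.1524638   0.174     ]
```

```bash
cat >> h.py <<'E'
def shift(X,yaw=None,s=None,bias=(.0005,.001,.0012)):
    from scipy.spatial.transform import Rotation as Rn
    if s is None:
        from plant import state; s=state()
    R=Rn.from_euler("xyz",s["tool_rot"],degrees=True).as_matrix()
    d=R.T@(np.array(X)-s["tool_pos"]-np.array(bias))/.06
    t=0 if yaw is None else -((yaw-s["tool_rot"][2]+90)%180-90)*np.pi/180
    return d.round(3).tolist(),round(t,3)
E
python3 - <<'E'
from plant import *
import plant;print([n for n in dir(plant) if n[0]!='_'], globals().get("tcp_to_grasp"))
from h import *
print(shift((.600,.202,.16)),shift((.600,.202,.074)))
E
```

```text
['Unreachable', 'grab_frame', 'hand_in', 'state', 'tcp_to_grasp'] 0.0187
([-8.238, -4.252, 1.327], 0) ([-8.238, -4.25, 2.76], 0)
```

Call:
jog_arm(
  targets=[
    {"claw": 0, "translation": [-0.9, -0.46, 0], "turn": 0},
    {"claw": 0, "translation": [-1.8, -0.93, 0], "turn": 0},
    {"claw": 0, "translation": [-2.7, -1.4, 0.1], "turn": 0},
    {"claw": 0, "translation": [-3.6, -1.86, 0.3], "turn": 0},
    {"claw": 0, "translation": [-4.5, -2.32, 0.6], "turn": 0},
  ],
)

```text
clock: 0.72
tool_pos: [0.4295, 0.3864, 0.2028]
tool_rot: [180.0, 0.0, 160.0]
ft_force: [0.1, -0.3, -0.1]
gripper_width: 0.0442
finger_force: 0.0
```

Call:
jog_arm(
  targets=[
    {"claw": 0, "translation": [-0.9, -0.46, 0.2], "turn": 0},
    {"claw": 0, "translation": [-1.8, -0.93, 0.4], "turn": 0},
    {"claw": 0, "translation": [-2.7, -1.4, 0.6], "turn": 0},
    {"claw": 0, "translation": [-3.6, -1.86, 0.7], "turn": 0},
    {"claw": 0, "translation": [-3.74, -1.93, 0.7], "turn": 0},
  ],
)

```text
clock: 1.35
tool_pos: [0.6018, 0.1961, 0.16]
tool_rot: [-179.8, 0.1, 159.5]
ft_force: [-0.2, 0.8, -0.2]
gripper_width: 0.044
finger_force: 0.0
```

Run:
```python
from plant import *
from h import *
s=state();print(s["tool_pos"],s["tool_rot"],shift((.600,.202,.074)))
f=grab_frame("wrist");np.savez("w1.npz",**f);cv2.imwrite("pics/w1.png",f["image"][:,:,::-1])
```

```text
[0.60181694 0.19613982 0.16002382] [-1.79818398e+02  8.47107667e-02  1.59525621e+02] ([0.067, 0.067, 1.453], 0)
```

View pics/w1.png

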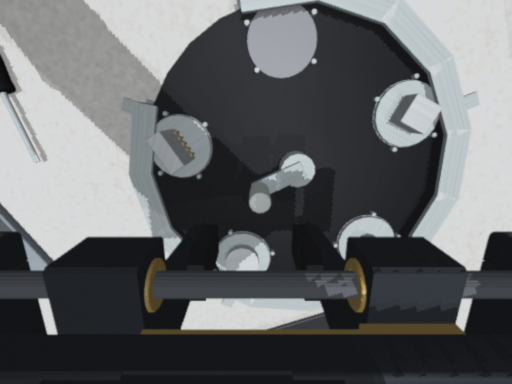

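The wrist view clearly shows the grip top at (260,201), the hub at (297,167), the bar's foot at (182,146), the empty bay at (282,41) and the square's foot at (404,112). The ring ends are near (147,108) and (241,5).

Run:
```python
from plant import *
from h import *
from scipy.optimize import least_squares
f=load("w1.npz");P=lambda x,y,z:px2w(f,x,y,z)[:2]
pts=np.array([P(182,146,.045),P(404,112,.045),P(282,41,.04)]);k=np.array([0,-144,-72])
def r(p): a=np.radians(p[2]+k); return (pts-p[:2]-.115*np.c_[np.cos(a),np.sin(a)]).ravel()
s=least_squares(r,[.595,.24,-120]);print(s.x,s.fun.round(4));c=s.x[:2]
print("hub",P(297,165,.066))
g=P(260,200,.105);d=g-c;print("grip",g,np.hypot(*d),np.degrees(np.arctan2(d[1],d[0])))
for x,y in((131,108),(155,108),(241,10)):
    d=P(x,y,.058)-c;print(np.hypot(*d),np.degrees(np.arctan2(d[1],d[0])))
q=[P(x,y,.089) for x,y in((148,146),(161,136),(192,162),(179,172))];d=q[2]-q[1];print("bar",np.mean(q,0),np.linalg.norm(d),np.degrees(np.arctan2(d[1],d[0])))
print(shift((*g,.074)))
```

```text
[   0.59396441    0.24089557 -120.03150338] [ 0.0001  0.0028 -0.0017 -0.0032  0.0016  0.0004]
hub [0.58845318 0.24110002]
grip [0.59616702 0.20180997] 0.039147609117411 -86.77458400868595
0.15973158531706005 -130.53303192216308
0.13989135253130908 -133.53528286679594
0.14022279536685545 -178.9958267728225
bar [0.53891461 0.14526995] 0.03138783971329479 27.79763285431618
([0.102, 0.014, 1.458], 0)
```

Call:
jog_arm(
  targets=[
    {"claw": 0, "translation": [0.088, 0.02, 0.5], "turn": 0},
    {"claw": 0, "translation": [0.088, 0.02, 1.1], "turn": 0},
    {"claw": 0, "translation": [0.088, 0.02, 1.43], "turn": 0},
    {"claw": 0.65, "translation": [0.088, 0.02, 1.43], "turn": 0},
    {"claw": 0.8, "translation": [0.088, 0.02, 1.43], "turn": 0},
  ],
  grip_force=15,
)

```text
clock: 2.02
tool_pos: [0.5955, 0.2058, 0.0764]
tool_rot: [179.9, 0.1, 160.0]
ft_force: [-0.4, 1.1, 0.2]
gripper_width: 0.0263
finger_force: 0.0
```

Run:
```python
from plant import *
from h import *
s=state();print(s)
c=np.array([.5945,.241])
for a in(-85,-92,-99,-106,-113,-120):
    r=np.radians(a);print(a,shift((*(c+.04*np.array([np.cos(r),np.sin(r)])),.074)))
```

```text
{'clock': 2.025, 'joint_positions': array([-26.4101943 ,  40.38531929,   4.62571604,  97.37893729,
        -4.45745597,  42.30934124,  50.39356216]), 'joint_vel': array([ 0.21179308, -0.55425273,  0.20752762, -0.26589623, -0.05048894,
       -0.14244081,  0.13595359]), 'tau': array([-2.02171993e-01, -5.83029556e+01,  2.66308241e+00, -1.87464935e+01,
       -2.67405499e-02,  9.87302908e-02, -2.40047819e-03]), 'tool_pos': array([0.59550544, 0.20577874, 0.0763536 ]), 'tool_rot': array([1.79925983e+02, 7.43859068e-02, 1.59983158e+02]), 'ft_force': array([-0.41687908,  1.09595525,  0.19462368]), 'torque': array([-0.07973107,  0.00961266,  0.05438345]), 'finger_force': 0.0, 'gripper_width': 0.026300453600985447}
-85 ([-0.063, -0.077, 0.059], 0)
-92 ([0.013, -0.107, 0.059], 0)
-99 ([0.091, -0.127, 0.059], 0)
-106 ([0.172, -0.138, 0.059], 0)
-113 ([0.254, -0.139, 0.059], 0)
-120 ([0.334, -0.129, 0.059], 0)
```

Call:
jog_arm(
  targets=[
    {"claw": 0.8, "translation": [-0.03, -0.06, 0.03], "turn": 0},
    {"claw": 0.8, "translation": [-0.03, -0.06, 0.03], "turn": 0},
    {"claw": 0.8, "translation": [-0.03, -0.06, 0.03], "turn": 0},
  ],
  grip_force=15,
)

```text
clock: 2.4
tool_pos: [0.5962, 0.2023, 0.0751]
tool_rot: [179.8, 0.1, 160.0]
ft_force: [-2.0, 1.1, 6.6]
gripper_width: 0.0171
finger_force: 15.0
```

Run:
```python
from plant import *
from h import *
s=state();print(s["tool_pos"],s["ft_force"],s["gripper_width"],s["finger_force"])
c=np.array([.5945,.241])
for a in(-85,-92,-99,-106,-113,-120):
    r=np.radians(a);print(a,shift((*(c+.04*np.array([np.cos(r),np.sin(r)])),.075)))
```

```text
[0.59616873 0.20225015 0.07513937] [-1.96329326  1.12604216  6.61498902] 0.017113059553445956 15.000859731808305
-85 ([-0.033, -0.025, 0.022], 0)
-92 ([0.043, -0.055, 0.022], 0)
-99 ([0.122, -0.076, 0.022], 0)
-106 ([0.203, -0.086, 0.022], 0)
-113 ([0.284, -0.087, 0.022], 0)
-120 ([0.365, -0.078, 0.022], 0)
```

Call:
jog_arm(
  targets=[
    {"claw": 0.8, "translation": [0.04, -0.05, -0.01], "turn": 0},
    {"claw": 0.8, "translation": [0.12, -0.07, -0.01], "turn": 0},
    {"claw": 0.8, "translation": [0.2, -0.08, -0.01], "turn": 0},
    {"claw": 0.8, "translation": [0.28, -0.08, -0.01], "turn": 0},
    {"claw": 0.8, "translation": [0.36, -0.07, -0.01], "turn": 0},
  ],
)

```text
clock: 3.02
tool_pos: [0.5762, 0.2054, 0.0752]
tool_rot: [179.8, 0.3, 160.0]
ft_force: [6.6, 1.8, -2.8]
gripper_width: 0.0174
finger_force: 15.0
```

Call:
jog_arm(
  targets=[
    {"claw": 0.8, "translation": [0, 0, 0], "turn": 0},
    {"claw": 0.8, "translation": [0, 0, 0], "turn": 0},
  ],
)

```text
clock: 3.28
tool_pos: [0.5745, 0.2061, 0.0751]
tool_rot: [179.8, 0.1, 160.0]
ft_force: [0.0, 4.3, 6.3]
gripper_width: 0.0176
finger_force: 15.0
```

Run:
```python
from plant import *
from h import *
s=state();print(s["tool_pos"],s["ft_force"])
d=s["tool_pos"][:2]-[.5945,.241];print(np.hypot(*d),np.degrees(np.arctan2(d[1],d[0])))
f=grab_frame("wrist");np.savez("w2.npz",**f);cv2.imwrite("pics/w2.png",f["image"][:,:,::-1])
```

```text
[0.57451373 0.20612188 0.07513603] [0.02129067 4.31500065 6.33605233]
0.04019868705541489 -119.81408271474335
```

View pics/w2.png

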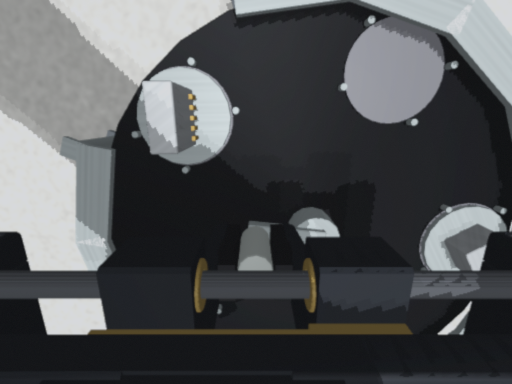

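The view shows the bar's foot at (184,116) between pins at (191,61), (236,110), (186,169) and (135,134). The empty bay is at (394,72), and the ring ends are at (115,137) and (236,13).

Run:
```python
from plant import *
from h import *
from scipy.optimize import least_squares
f=load("w2.npz");P=lambda x,y,z:px2w(f,x,y,z)[:2]
pts=np.array([P(184.5,116,.045),P(394,72,.04)]);k=np.array([0,-72])
pts=np.array([P(184.5,116,.045),P(394,72,.04)]);k=np.array([0,72])
k=-k
def r(p): a=np.radians(p[2]-k*-1); return (pts-p[:2]-.115*np.c_[np.cos(a),np.sin(a)]).ravel()
s=least_squares(r,[.595,.24,-155]);print(s.x,s.fun.round(4));c0=s.x[:2];print(pts)
for c in(c0,np.array([.5945,.241])):
  for x,y,z in((115,137,.058),(65,137,.058),(236,13,.058)):
    d=P(x,y,z)-c;print(np.hypot(*d),np.degrees(np.arctan2(d[1],d[0])))
  d=pts-c;print("bays",np.hypot(*d.T),np.degrees(np.arctan2(d[:,1],d[:,0])))
q=[P(x,y,.089) for x,y in((141,82),(172,80),(177,152),(150,154))];print("bar",np.mean(q,0),[np.degrees(np.arctan2(*(v)[::-1])) for v in(q[2]-q[1],q[3]-q[0],q[1]-q[0])],[np.linalg.norm(v)for v in(q[2]-q[1],q[1]-q[0])])
```

```text
[   0.59433822    0.24055064 -152.59539124] [ 0.0001  0.0004 -0.0001 -0.0004]
[[0.49231021 0.18805859]
 [0.51238222 0.32085252]]
0.13985222821218452 -138.07553828492425
0.16678360080270035 -133.23998654092617
0.13987072094773548 -179.15215596323975
bays [0.1147394  0.11473961] [-152.77478385  135.58407565]
0.14027301546342888 -137.98312759391442
0.16722188782605124 -133.17489253422238
0.14003984286399465 -178.96930552446503
bays [0.11508929 0.1145415 ] [-152.61270565  135.80126501]
bar [0.49304346 0.1870992 ] [np.float64(-20.56607815305292), np.float64(-18.98451326402616), np.float64(73.46979266581289)] [np.float64(0.03291125129583405), np.float64(0.014312984749273047)]
```

Call:
jog_arm(
  targets=[
    {"claw": 0.8, "translation": [0.015, 0.002, 0], "turn": 0},
    {"claw": 0.8, "translation": [0.032, 0.004, 0], "turn": 0},
    {"claw": 0.8, "translation": [0.032, 0.004, 0], "turn": 0},
    {"claw": 0.8, "translation": [0.032, 0.004, 0], "turn": 0},
  ],
)

```text
clock: 3.82
tool_pos: [0.5744, 0.2061, 0.0752]
tool_rot: [179.8, 0.2, 159.9]
ft_force: [4.6, 3.2, 2.4]
gripper_width: 0.0174
finger_force: 15.0
```

Run:
```python
from plant import *
from h import *
s=state();print(s["tool_pos"],s["ft_force"])
f=grab_frame("wrist");np.savez("w3.npz",**f)
g=load("w2.npz")
im=f["image"][:,:,::-1];a=im[0:200,40:280];cv2.imwrite("pics/w3.png",cv2.resize(a,None,fx=3,fy=3,interpolation=cv2.INTER_CUBIC))
```

```text
[0.57441616 0.20613097 0.07517722] [4.644081   3.21936219 2.37904782]
```

View pics/w3.png

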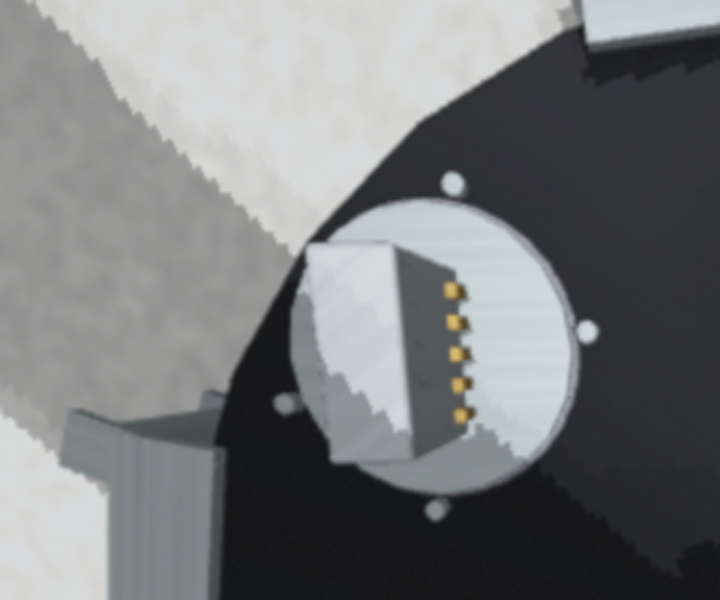

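The zoom shows the foot centre at crop (435,346), so it has not moved: the arm flexed against the friction. The ring's left end corners are at about (118,430) and (224,448), and the right end's inner corner is at (585,45).

Call:
jog_arm(
  targets=[
    {"claw": 0.8, "translation": [0.015, 0.002, 0], "turn": 0},
    {"claw": 0.8, "translation": [0.03, 0.004, 0], "turn": 0},
    {"claw": 0.8, "translation": [0.03, 0.004, 0], "turn": 0},
  ],
)

```text
clock: 4.25
tool_pos: [0.573, 0.2069, 0.0752]
tool_rot: [179.8, 0.3, 159.9]
ft_force: [5.5, 4.2, 1.9]
gripper_width: 0.0175
finger_force: 15.0
```

```bash
cat > m.py <<'E'
from plant import *
from h import *
s=state();print(s["tool_pos"],s["ft_force"])
f=grab_frame("wrist");im=cv2.cvtColor(f["image"],cv2.COLOR_RGB2GRAY)
P=lambda x,y,z:px2w(f,x,y,z)[:2]
# empty bay patch: mid-grey-purple disc
hsv=f["image"].astype(int)
x0,y0=w2px(f,(.512,.321,.04));print("exp",x0,y0)
m=((im>100)&(im<190)&(np.abs(np.mgrid[:384,:512][1]-x0)<75)&(np.abs(np.mgrid[:384,:512][0]-y0)<75)).astype(np.uint8)
m=cv2.morphologyEx(m,cv2.MORPH_OPEN,np.ones((7,7)))
n,l,st,ce=cv2.connectedComponentsWithStats(m);i=1+st[1:,4].argmax();
pt=np.argwhere(cv2.morphologyEx((l==i).astype(np.uint8),cv2.MORPH_GRADIENT,np.ones((3,3))))[:,::-1]
print(st[i],ce[i]); c=np.array([.5945,.2408])
for z,p in((.04,ce[i]),):
    d=P(*p,z)-c;print(P(*p,z),np.hypot(*d),np.degrees(np.arctan2(d[1],d[0])))
E
python3 m.py
python3 - <<'E'
from h import *
f=load("w3.npz");c=np.array([.5945,.2408])
for n,x,y,z in(("Lo",118,430,.058),("Li",224,448,.058),("R",587,47,.053),("R",585,40,.058),("foot",435,346,.045),("pins",(452+587+437+287)/4,(183+331+510+403)/4,.045)):
    d=px2w(f,40+x/3-.33,y/3-.33,z)[:2]-c;print(n,np.hypot(*d),np.degrees(np.arctan2(d[1],d[0])))
E
```

```text
[0.57296717 0.20691469 0.0751797 ] [5.53316618 4.2461797  1.9401462 ]
exp 393.4058620698657 73.90695030440446
[ 350   30   99   99 7249] [396.42433439  80.20306249]
[0.51627246 0.32203457] 0.11277678710168793 133.91968486518306
Lo 0.158491578729069 -133.22367692268068
Li 0.1381539257832872 -135.2320181752837
R 0.14064803475001234 -178.9119084442285
R 0.14020517965939736 -178.82768779356368
foot 0.1152469624063724 -153.0382422252866
pins 0.11298805060567477 -152.59362261278656
```

Call:
jog_arm(
  targets=[
    {"claw": 0.8, "translation": [0.01, 0.002, 0], "turn": 0},
    {"claw": 0.8, "translation": [0.01, 0.002, 0], "turn": 0},
  ],
)

```text
clock: 4.55
tool_pos: [0.5726, 0.2071, 0.0752]
tool_rot: [179.8, 0.3, 159.9]
ft_force: [5.9, 3.8, 1.3]
gripper_width: 0.0172
finger_force: 15.0
```

Call:
jog_arm(
  targets=[
    {"claw": 0.1, "translation": [0, 0, 0], "turn": 0},
    {"claw": 0.1, "translation": [0, 0, 0], "turn": 0},
    {"claw": 0.1, "translation": [0, 0, -0.6], "turn": 0},
    {"claw": 0.1, "translation": [0, 0, -1.3], "turn": 0},
    {"claw": 0.1, "translation": [0, 0, -1.3], "turn": 0},
  ],
)

```text
clock: 5.18
tool_pos: [0.5713, 0.2066, 0.1548]
tool_rot: [179.8, 0.2, 159.9]
ft_force: [-0.5, -0.3, -1.5]
gripper_width: 0.0395
finger_force: 0.0
```

Run:
```python
from plant import *
from h import *
s=state();print(s["tool_pos"],s["tool_rot"],s["ft_force"],s["gripper_width"])
f=grab_frame("wrist");np.savez("w4.npz",**f);cv2.imwrite("pics/w4.png",cv2.resize(f["image"][:290,60:420,::-1],None,fx=2,fy=2,interpolation=cv2.INTER_CUBIC))
```

```text
[0.57130628 0.20657184 0.15477148] [179.84269713   0.20342711 159.91978039] [-0.53283482 -0.32986181 -1.45427794] 0.03953356065550736
```

View pics/w4.png

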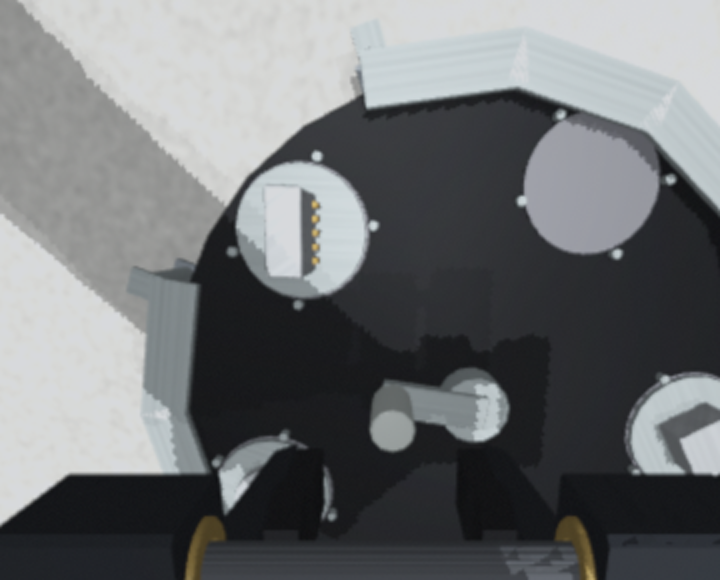

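The foot centre is at crop (302,229) and the ring end corners are at (362,50)/(368,107) and (148,283)/(199,285). The bar's top corners are (265,185), (300,186), (303,276) and (271,275).

Run:
```python
from plant import *
from h import *
from scipy.optimize import least_squares
f=load("w4.npz");P=lambda x,y,z:px2w(f,60+x/2-.25,y/2-.25,z)[:2]
pts=np.array([P(302,229.5,.045),P(592,187,.04),P(700,440,.045)])
k=np.array([0,-72,-144])
def r(p): a=np.radians(p[2]+k[:2]); return (pts[:2]-p[:2]-.115*np.c_[np.cos(a),np.sin(a)]).ravel()
s=least_squares(r,[.595,.24,-155]);print(s.x,s.fun.round(4));c0=s.x[:2]
L=[P(148,283,.058),P(199,285,.058)];Rr=[P(362,50,.058),P(368,107,.058)]
for c in(c0,np.array([.5945,.2408])):
  for n,p in(("L",L[0]),("L",L[1]),("R",Rr[0]),("R",Rr[1]),("foot",pts[0]),("pins",P(305.5,234,.043)),("empty",pts[1])):
    d=p-c;print(n,np.hypot(*d).round(4),np.degrees(np.arctan2(d[1],d[0])).round(2))
print("foot to ends",np.linalg.norm(pts[0]-np.mean(L,0)),np.linalg.norm(pts[0]-np.mean(Rr,0)), pts[0])
q=[P(x,y,.089) for x,y in((265,185),(300,186),(303,276),(271,275))];print("bar",np.mean(q,0),[np.degrees(np.arctan2(*(v)[::-1])) for v in(q[2]-q[1],q[3]-q[0],q[1]-q[0])],[np.linalg.norm(v)for v in(q[2]-q[1],q[1]-q[0])])
b=(pts[0]+np.mean(q,0))/2
print(shift((*b,.064),160))
```

```text
[   0.59460419    0.23943768 -156.02898055] [ 0.0001  0.0003 -0.0001 -0.0003]
L 0.1592 -132.07
L 0.138 -135.27
R 0.1599 178.34
R 0.1397 -179.83
foot 0.1148 -156.14
pins 0.1125 -155.88
empty 0.1148 132.08
L 0.1601 -131.71
L 0.1389 -134.84
R 0.1598 178.83
R 0.1396 -179.27
foot 0.1153 -155.5
pins 0.113 -155.23
empty 0.1138 132.5
foot to ends 0.06127051560803973 0.06604147441275704 [0.48958077 0.19298818]
bar [0.49046409 0.19295801] [np.float64(-20.689184563610706), np.float64(-19.69642401856627), np.float64(68.42649078274943)] [np.float64(0.03294420166518106), np.float64(0.013003202231476196)]
([1.18, -0.684, 1.499], np.float64(-0.001))
```

Call:
jog_arm(
  targets=[
    {"claw": 0, "translation": [0.6, -0.34, 0], "turn": 0},
    {"claw": 0, "translation": [1.18, -0.68, 0.1], "turn": 0},
    {"claw": 0, "translation": [1.18, -0.68, 0.5], "turn": 0},
    {"claw": 0, "translation": [1.18, -0.68, 1.1], "turn": 0},
    {"claw": 0, "translation": [1.18, -0.68, 1.6], "turn": 0},
  ],
)

```text
clock: 5.85
tool_pos: [0.4875, 0.1916, 0.0536]
tool_rot: [-179.9, -0.1, 160.0]
ft_force: [-0.3, 0.6, -0.4]
gripper_width: 0.0443
finger_force: 0.0
```

Call:
jog_arm(
  targets=[
    {"claw": 0.3, "translation": [0, 0, 0], "turn": 0},
    {"claw": 0.8, "translation": [0, 0, 0], "turn": 0},
    {"claw": 0.9, "translation": [0, 0, 0], "turn": 0},
    {"claw": 0.9, "translation": [0, 0, 0], "turn": 0},
  ],
  grip_force=25,
)

```text
clock: 6.35
tool_pos: [0.4899, 0.1928, 0.057]
tool_rot: [179.9, 0.1, 160.0]
ft_force: [-0.8, -0.2, 3.3]
gripper_width: 0.0137
finger_force: 24.8
```

Call:
jog_arm(
  targets=[
    {"claw": 0.9, "translation": [0, 0, -0.15], "turn": 0},
    {"claw": 0.9, "translation": [0, 0, -0.5], "turn": 0},
    {"claw": 0.9, "translation": [0, 0, -1.1], "turn": 0},
    {"claw": 0.9, "translation": [0, 0, -1.9], "turn": 0},
    {"claw": 0.9, "translation": [0, 0, -2.7], "turn": 0},
  ],
)

```text
clock: 6.98
tool_pos: [0.4887, 0.1923, 0.2199]
tool_rot: [-180.0, -0.0, 160.0]
ft_force: [1.4, 0.0, -1.5]
gripper_width: 0.014
finger_force: 24.8
```

Run:
```python
from plant import *
from h import *
s=state();print(s["tool_pos"],s["ft_force"],s["gripper_width"],s["finger_force"])
print(shift((.555,-.155,.225)))
```

```text
[0.48873384 0.19234545 0.21991128] [ 1.44164907  0.03315507 -1.53335467] 0.014020915314316268 24.842324308119714
([-3.019, -5.078, -0.065], 0)
```

Call:
jog_arm(
  targets=[
    {"claw": 0.9, "translation": [-0.2, -0.4, 0], "turn": 0},
    {"claw": 0.9, "translation": [-0.6, -1.1, 0], "turn": 0},
    {"claw": 0.9, "translation": [-1.1, -1.9, 0], "turn": 0},
    {"claw": 0.9, "translation": [-1.6, -2.7, 0], "turn": 0},
    {"claw": 0.9, "translation": [-2.0, -3.4, 0], "turn": 0},
  ],
)

```text
clock: 7.6
tool_pos: [0.532, -0.0425, 0.2186]
tool_rot: [180.0, 0.0, 159.9]
ft_force: [0.1, 0.3, -1.5]
gripper_width: 0.0139
finger_force: 24.8
```

Call:
jog_arm(
  targets=[
    {"claw": 0.9, "translation": [-0.4, -0.7, 0], "turn": 0},
    {"claw": 0.9, "translation": [-0.8, -1.3, 0], "turn": 0},
    {"claw": 0.9, "translation": [-1.0, -1.6, 0], "turn": 0},
    {"claw": 0.9, "translation": [-1.02, -1.68, 0], "turn": 0},
    {"claw": 0.9, "translation": [-1.02, -1.68, 0], "turn": 0},
  ],
)

```text
clock: 8.22
tool_pos: [0.5545, -0.155, 0.218]
tool_rot: [180.0, -0.0, 160.0]
ft_force: [-0.1, 0.7, -0.8]
gripper_width: 0.0135
finger_force: 24.8
```

Run:
```python
from plant import *
from h import *
s=state();print(s["tool_pos"],s["ft_force"],s["gripper_width"],s["finger_force"])
print(shift((.555,-.155,.155)))
f=grab_frame("wrist");np.savez("w5.npz",**f);g=grab_frame("scene");np.savez("s5.npz",**g)
o=np.zeros((600,800,3),np.uint8);o[:384,:512]=f["image"][:,:,::-1]
x,y=w2px(g,(.555,-.155,.15)).astype(int);a=cv2.resize(g["image"][y-50:y+50,x-48:x+48,::-1],(288,300),interpolation=cv2.INTER_CUBIC);o[:300,512:]=a;print(x,y)
cv2.imwrite("pics/w5.png",o)
```

```text
[ 0.55454973 -0.15501168  0.21801905] [-0.05159375  0.66462966 -0.83107997] 0.013522523333208268 24.84217240009457
([-0.006, -0.016, 1.07], 0)
191 167
```

View pics/w5.png

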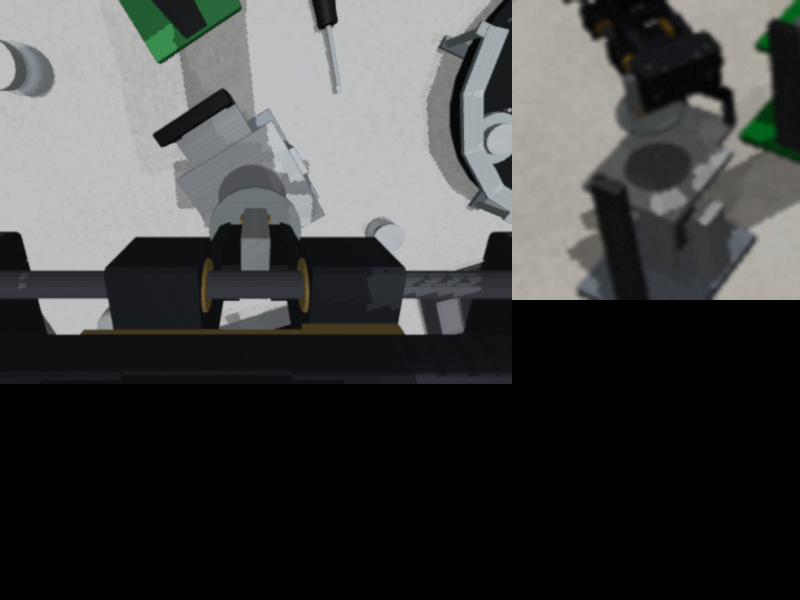

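The wrist view shows the held carrier over the deck, with the deck's near-edge corners at (177,178) and (268,108) and the black handle bar from about (157,140) to (232,96). The inset from the scene camera shows the deck disc at inset (146,167).

Run:
```python
from h import *
f=load("w5.npz");P=lambda x,y,z:px2w(f,x,y,z)
g=load("s5.npz");u,v=191-48+146/3,167-50+167/3
for z in(.118,.132):
    a,b=P(177,178,z),P(268,108,z);h1,h2=P(153,135,z+.038),P(222,90,z+.038)
    print(z,"deckedge",np.linalg.norm(a-b),"handle len",np.linalg.norm(h1-h2),"handle mid",P(195,118,z+.038),"disc scene",px2w(g,u,v,z), "edge dir",np.degrees(np.arctan2(*(b-a)[1::-1])))
    e=(a+b)/2; print(e, e[:2]+.05*np.array([np.cos(.185),np.sin(.185)]))
```

```text
0.118 deckedge 0.10593708792812453 handle len 0.06270648340102614 handle mid [ 0.47350167 -0.17394068  0.156     ] disc scene [ 0.54700458 -0.16641766  0.118     ] edge dir 106.57303436274178
[ 0.5001737 -0.1687163  0.118    ] [ 0.54932052 -0.15951897]
0.132 deckedge 0.0998975141653461 handle len 0.05847704754038628 handle mid [ 0.47445824 -0.17107846  0.17      ] disc scene [ 0.55597458 -0.15523527  0.132     ] edge dir 106.57303436274174
[ 0.49946165 -0.16659484  0.132     ] [ 0.54860846 -0.15739751]
```

Call:
jog_arm(
  targets=[
    {"claw": 0.9, "translation": [0, -0.01, 0.4], "turn": 0},
    {"claw": 0.9, "translation": [0, -0.015, 0.8], "turn": 0},
    {"claw": 0.9, "translation": [0, -0.015, 1.03], "turn": 0},
    {"claw": 0.9, "translation": [0, -0.015, 1.08], "turn": 0},
    {"claw": 0.9, "translation": [0, -0.015, 1.1], "turn": 0},
  ],
)

```text
clock: 8.95
tool_pos: [0.5551, -0.1566, 0.1524]
tool_rot: [180.0, 0.0, 160.0]
ft_force: [1.0, 0.7, -1.4]
gripper_width: 0.0138
finger_force: 24.8
```

Call:
jog_arm(
  targets=[
    {"claw": 0.9, "translation": [0, 0, 0.02], "turn": 0},
    {"claw": 0.9, "translation": [0, 0, 0.03], "turn": 0},
    {"claw": 0.9, "translation": [0, 0, 0.04], "turn": 0},
    {"claw": 0.9, "translation": [0, 0, 0.04], "turn": 0},
  ],
)

```text
clock: 9.45
tool_pos: [0.5547, -0.1568, 0.1496]
tool_rot: [180.0, 0.0, 160.0]
ft_force: [0.1, -1.0, -2.5]
gripper_width: 0.0138
finger_force: 24.8
```

Call:
jog_arm(
  targets=[
    {"claw": 0.9, "translation": [0, 0.018, 0.01], "turn": 0},
    {"claw": 0.9, "translation": [0, 0.018, 0.025], "turn": 0},
    {"claw": 0.9, "translation": [0, 0.018, 0.025], "turn": 0},
  ],
)

```text
clock: 9.82
tool_pos: [0.5551, -0.1556, 0.1487]
tool_rot: [180.0, 0.0, 160.0]
ft_force: [-2.4, 0.7, 4.1]
gripper_width: 0.0142
finger_force: 24.8
```

Call:
jog_arm(
  targets=[
    {"claw": 0.9, "translation": [0, 0, 0.015], "turn": 0},
    {"claw": 0.9, "translation": [0, 0, 0.02], "turn": 0},
    {"claw": 0.9, "translation": [0, 0, 0.02], "turn": 0},
  ],
)

```text
clock: 10.2
tool_pos: [0.5552, -0.1557, 0.1485]
tool_rot: [180.0, 0.0, 160.0]
ft_force: [-5.9, 2.2, 14.0]
gripper_width: 0.0137
finger_force: 24.8
```

Call:
jog_arm(
  targets=[
    {"claw": 0.9, "translation": [0, 0, -0.02], "turn": 0},
    {"claw": 0.9, "translation": [0, 0, -0.025], "turn": 0},
    {"claw": 0.4, "translation": [0, 0, -0.025], "turn": 0},
    {"claw": 0.1, "translation": [0, 0, -0.025], "turn": 0},
    {"claw": 0.1, "translation": [0, 0, -0.025], "turn": 0},
  ],
)

```text
clock: 10.82
tool_pos: [0.555, -0.1557, 0.1482]
tool_rot: [-180.0, -0.0, 160.0]
ft_force: [-1.2, -0.0, 0.5]
gripper_width: 0.0394
finger_force: 0.0
```

Call:
jog_arm(
  targets=[
    {"claw": 0.1, "translation": [0, 0, -0.2], "turn": 0},
    {"claw": 0.1, "translation": [0, 0, -0.6], "turn": 0},
    {"claw": 0.1, "translation": [0, 0, -1.1], "turn": 0},
    {"claw": 0.1, "translation": [0, 0, -1.5], "turn": 0},
    {"claw": 0.1, "translation": [0, 0, -1.5], "turn": 0},
  ],
)

```text
clock: 11.45
tool_pos: [0.5564, -0.1561, 0.2408]
tool_rot: [180.0, 0.3, 160.0]
ft_force: [0.5, -0.4, -0.5]
gripper_width: 0.0393
finger_force: 0.0
```

Run:
```python
from plant import *
from h import *
s=state();print(s["tool_pos"],s["ft_force"],s["gripper_width"])
for y in(101.3,):
  print(shift((.4748,-.1705,.235),y,bias=(.0003,.0005,.001)))
f=grab_frame("wrist");np.savez("w6.npz",**f);cv2.imwrite("pics/w6.png",cv2.resize(f["image"][:330,100:420,::-1],None,fx=1.8,fy=1.8,interpolation=cv2.INTER_CUBIC))
```

```text
[ 0.55638689 -0.15612579  0.24075953] [ 0.47915794 -0.37286306 -0.53156298] 0.03932087151926632
([1.198, -0.701, 0.107], np.float64(1.024))
```

View pics/w6.png

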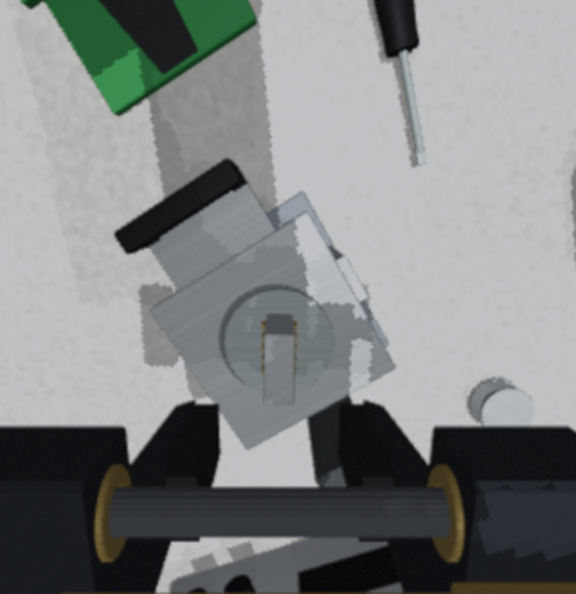

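The carrier stands on the deck at crop (277,342). The deck corners are (152,310), (304,212), (395,368) and (248,449), and the handle bar runs from (117,235) to (233,161) along its far top edge.

Run:
```python
from plant import *
from h import *
f=load("w6.npz");P=lambda x,y,z:px2w(f,100+(x+.5)/1.8-.5,(y+.5)/1.8-.5,z)[:2]
q=[P(x,y,.132) for x,y in((152,310),(304,212),(395,368),(248,449))];c=np.mean(q,0)
A=lambda v:np.degrees(np.arctan2(v[1],v[0])).round(1)
print("deck",c,[A(q[i]-q[j]) for i,j in((3,0),(2,1),(1,0),(2,3))]," foot",P(277,342,.137))
h=P(179,205,.170);e=P(233,161,.170)-P(117,235,.17);print("handle",h,A(e),np.linalg.norm(e),np.linalg.norm(h-c),A(c-h))
```

```text
deck [ 0.55355137 -0.15810236] [np.float64(11.1), np.float64(11.8), np.float64(102.1), np.float64(101.1)]  foot [ 0.55415074 -0.15703945]
handle [ 0.47321655 -0.17245128] 100.5 0.060082713341805295 0.0816062150685398 10.1
```

Call:
jog_arm(
  targets=[
    {"claw": 0.1, "translation": [0.25, -0.15, 0], "turn": 0.18},
    {"claw": 0.1, "translation": [0.5, -0.3, 0], "turn": 0.36},
    {"claw": 0.1, "translation": [0.75, -0.46, 0], "turn": 0.54},
    {"claw": 0.1, "translation": [1.0, -0.61, 0], "turn": 0.72},
    {"claw": 0.1, "translation": [1.2, -0.73, 0], "turn": 0.9},
  ],
)

```text
clock: 12.12
tool_pos: [0.4709, -0.1721, 0.2372]
tool_rot: [-179.9, -0.1, 108.0]
ft_force: [-0.3, 0.9, 0.1]
gripper_width: 0.0398
finger_force: 0.0
```

Call:
jog_arm(
  targets=[
    {"claw": 0.1, "translation": [0, 0, 0], "turn": 0.125},
    {"claw": 0.1, "translation": [0, 0, 0], "turn": 0.125},
    {"claw": 0.1, "translation": [0, 0, 0], "turn": 0.125},
  ],
)

```text
clock: 12.5
tool_pos: [0.4722, -0.172, 0.2378]
tool_rot: [-179.9, -0.0, 101.4]
ft_force: [0.0, -0.2, 0.9]
gripper_width: 0.0396
finger_force: 0.0
```

Run:
```python
from plant import *
from h import *
s=state();print(s["tool_pos"],s["tool_rot"],s["joint_positions"])
print(shift((.474,-.1725,.147),101.2,bias=(.0003,.0005,.001)))
```

```text
[ 0.47218357 -0.1720026   0.2378443 ] [-1.79947442e+02 -1.11682521e-02  1.01390890e+02] [ -7.06832055  17.42809061  26.61901629 111.40691846  -9.60738019
  53.35645752  35.65404665]
([-0.022, 0.023, 1.531], np.float64(0.003))
```

Call:
jog_arm(
  targets=[
    {"claw": 0.1, "translation": [-0.02, 0.023, 0.5], "turn": 0},
    {"claw": 0.1, "translation": [-0.02, 0.023, 1.0], "turn": 0},
    {"claw": 0.1, "translation": [-0.02, 0.023, 1.35], "turn": 0},
    {"claw": 0.1, "translation": [-0.02, 0.023, 1.52], "turn": 0},
    {"claw": 0.1, "translation": [-0.02, 0.023, 1.52], "turn": 0},
  ],
  grip_force=10,
)

```text
clock: 13.12
tool_pos: [0.4737, -0.1731, 0.1468]
tool_rot: [-179.9, -0.0, 101.3]
ft_force: [-1.1, -1.5, 0.1]
gripper_width: 0.0397
finger_force: 0.0
```

Call:
jog_arm(
  targets=[
    {"claw": 0.5, "translation": [0, 0, 0], "turn": 0},
    {"claw": 0.8, "translation": [0, 0, 0], "turn": 0},
    {"claw": 0.9, "translation": [0, 0, 0], "turn": 0},
    {"claw": 0.9, "translation": [0, 0, 0], "turn": 0},
  ],
)

```text
clock: 13.62
tool_pos: [0.4744, -0.1731, 0.1476]
tool_rot: [179.9, 0.0, 101.2]
ft_force: [0.8, -0.9, 2.6]
gripper_width: 0.0119
finger_force: 10.0
```

Call:
jog_arm(
  targets=[
    {"claw": 0.9, "translation": [0, 0, 0], "turn": 0},
    {"claw": 0.9, "translation": [0, 0, -0.07], "turn": 0},
    {"claw": 0.9, "translation": [0, 0, -0.14], "turn": 0},
    {"claw": 0.9, "translation": [0, 0, -0.21], "turn": 0},
    {"claw": 0.9, "translation": [0, 0, -0.27], "turn": 0},
  ],
  grip_force=45,
)

```text
clock: 14.25
tool_pos: [0.4744, -0.1731, 0.1627]
tool_rot: [180.0, 0.0, 101.3]
ft_force: [5.3, -1.7, -6.5]
gripper_width: 0.0112
finger_force: 45.0
```

Call:
jog_arm(
  targets=[
    {"claw": 0.9, "translation": [0, 0, 0], "turn": 0},
    {"claw": 0.9, "translation": [0, 0, 0], "turn": 0},
  ],
)

```text
clock: 14.5
tool_pos: [0.4744, -0.1731, 0.1633]
tool_rot: [180.0, 0.0, 101.2]
ft_force: [6.1, -0.3, -7.3]
gripper_width: 0.0111
finger_force: 45.0
```

Call:
jog_arm(
  targets=[
    {"claw": 0.9, "translation": [0, 0, -0.06], "turn": 0},
    {"claw": 0.9, "translation": [0, 0, -0.12], "turn": 0},
    {"claw": 0.9, "translation": [0, 0, -0.18], "turn": 0},
    {"claw": 0.9, "translation": [0, 0, -0.233], "turn": 0},
    {"claw": 0.9, "translation": [0, 0, -0.233], "turn": 0},
  ],
)

```text
clock: 15.12
tool_pos: [0.4744, -0.1731, 0.1774]
tool_rot: [180.0, 0.0, 101.2]
ft_force: [4.5, 0.3, -5.6]
gripper_width: 0.0116
finger_force: 45.0
```

Call:
jog_arm(
  targets=[
    {"claw": 0.9, "translation": [0, 0, -0.06], "turn": 0},
    {"claw": 0.9, "translation": [0, 0, -0.12], "turn": 0},
    {"claw": 0.9, "translation": [0, 0, -0.18], "turn": 0},
    {"claw": 0.9, "translation": [0, 0, -0.238], "turn": 0},
    {"claw": 0.9, "translation": [0, 0, -0.238], "turn": 0},
  ],
)

```text
clock: 15.75
tool_pos: [0.4744, -0.1731, 0.1917]
tool_rot: [180.0, 0.0, 101.2]
ft_force: [4.6, -0.5, -6.5]
gripper_width: 0.011
finger_force: 45.0
```

Run:
```python
from plant import *
from h import *
s=state();print(s["tool_pos"],s["ft_force"],s["gripper_width"])
```

```text
[ 0.47435085 -0.17308075  0.19170818] [ 4.64600924 -0.51697326 -6.54580518] 0.0110289181955594
```

Call:
jog_arm(
  targets=[
    {"claw": 0.9, "translation": [0, 0, 0.015], "turn": 0},
    {"claw": 0.9, "translation": [0, 0, 0.03], "turn": 0},
    {"claw": 0.9, "translation": [0, 0, 0.045], "turn": 0},
    {"claw": 0.9, "translation": [0, 0, 0.045], "turn": 0},
  ],
)

```text
clock: 16.25
tool_pos: [0.4744, -0.1731, 0.1896]
tool_rot: [179.9, 0.0, 101.2]
ft_force: [2.4, 0.2, 4.6]
gripper_width: 0.011
finger_force: 45.0
```

Call:
jog_arm(
  targets=[
    {"claw": 0.9, "translation": [0, 0, -0.005], "turn": 0},
    {"claw": 0.4, "translation": [0, 0, -0.005], "turn": 0},
    {"claw": 0.1, "translation": [0, 0, -0.005], "turn": 0},
    {"claw": 0.1, "translation": [0, 0, -0.005], "turn": 0},
    {"claw": 0.1, "translation": [0, 0, -0.1], "turn": 0},
  ],
)

```text
clock: 16.88
tool_pos: [0.4733, -0.173, 0.1946]
tool_rot: [-179.9, -0.0, 101.2]
ft_force: [-0.1, -0.5, -0.0]
gripper_width: 0.0397
finger_force: 0.0
```

Call:
jog_arm(
  targets=[
    {"claw": 0.1, "translation": [0, 0, -0.4], "turn": 0},
    {"claw": 0.1, "translation": [0, 0, -0.9], "turn": 0},
    {"claw": 0.1, "translation": [0, -0.4, -1.5], "turn": 0},
    {"claw": 0.1, "translation": [0, -0.9, -1.9], "turn": 0},
    {"claw": 0.1, "translation": [0, -0.9, -1.9], "turn": 0},
  ],
)

```text
clock: 17.5
tool_pos: [0.4204, -0.1847, 0.3108]
tool_rot: [179.8, 0.0, 101.1]
ft_force: [1.3, 0.4, 0.6]
gripper_width: 0.0396
finger_force: 0.0
```

Run:
```python
from plant import *
from h import *
s=state();print(s["tool_pos"],s["ft_force"],s["gripper_width"])
g=grab_frame("scene");t=grab_frame("top")
o=np.zeros((600,800,3),np.uint8)
a=cv2.resize(g["image"][90:390,100:400,::-1],(400,392));o[:392,:400]=a
x,y=w2px(g,(.555,-.155,.174)).astype(int)
o[:392,400:]=cv2.resize(g["image"][y-50:y+48,x-50:x+50,::-1],(400,392),interpolation=cv2.INTER_CUBIC)
cv2.imwrite("pics/end.png",o);np.savez("s7.npz",**g);print(x,y)
```

```text
[ 0.42041761 -0.18467241  0.31078263] [1.32602198 0.4349957  0.55927765] 0.039568455906151094
190 161
```

View pics/end.png

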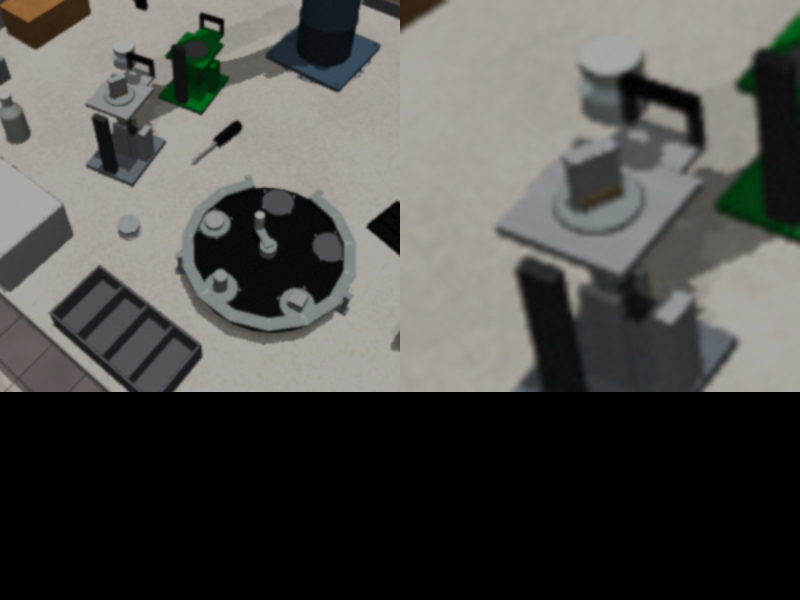

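The carrier stands centred on the raised deck, and the other carriers are undisturbed. I'll check the deck height numerically from the corners at (498,230), (630,270) and (702,183).

Run:
```python
from h import *
g=load("s7.npz")
for z in(.160,.174,.188):
    P=lambda x,y:px2w(g,140+(x-400)/4,111+y/4,z)[:2]
    a,b,c=P(498,228),P(630,268),P(702,182);print(z,(a+c)/2,np.linalg.norm(a-b),np.linalg.norm(b-c))
```

```text
0.16 [ 0.54740647 -0.16405135] 0.100032163915939 0.09171435571542626
0.174 [ 0.55681787 -0.15234975] 0.09836644342177958 0.09018714210788914
0.188 [ 0.56622928 -0.14064815] 0.09670072292762016 0.08865992850035188
```

```bash
python3 -c "
from plant import *
print(hand_in())"
```

```text
the job is handed in; nothing more can be done
None
```

I handed the job in at about 17.6 s of the 67 s allowed: the bar carrier is within about 1 mm of the deck's middle, and the stage was raised three clicks from 14 to 56 mm, level with the gauge post. The other carriers are still in the carousel, and the gripper was clear of everything.

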